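# Walk the die block round and square it to the fence

## Task

Without gripping or lifting it, walk the heavy die block round by pushing its corners in turn, until one of its two long sides squarely faces the bench fence while the block's middle is still within about 4 cm of where it began. Then push it up to the fence so that the whole of this long side sits flush against the fence's face, and take the arm away. Keep the block flat on the bench and leave the jar, the wood offcut and the screwdriver where they are.

Things in the scene. Friction and masses are not known exactly. Their poses are not given: they have to be found in the camera images.
- block: heavy die block, bare aluminium, loose: 90 mm along own x, 140 mm along own y, 45 mm high, about 0.95 kg, too wide to grip. Dark parting line round it; on top four dark screw heads and a steel ring, under 3 mm proud. Its two long sides (own +x and -x) are alike; either may go to the fence. Origin: centre of underside; z up. Stays where left; mass and friction vary a little.
- fence: dark steel angle fixed to the bench, 360 mm long along own y, upright face 45 mm high. Origin: foot of the face at mid length; the face is the plane x = 0 and looks to own -x, roughly towards the robot, where the block stands; behind it the angle reaches 63 mm. Its place and angle on the bench vary; it does not move.
- jar: bystander: closed glass jar, 60 mm diameter, 85 mm high, upright on the bench. Origin: centre of its underside.
- offcut: bystander: pale wood offcut, 50 mm along its own x, 110 mm along its own y, 38 mm high. Origin: centre of its underside.
- screwdriver: bystander: black-handled screwdriver lying on the bench close behind the fence and along it, about 200 mm long along its own x, 26 mm high. Origin: on the bench under its middle.

How it is judged:
By the outcome, as a careful person would: the job done as asked, in the order asked, and still so for the second after the job is handed in, with the robot touching nothing.
It also fails if it takes over 58 s, if anything falls off the work surface, if the arm or the gripper's body presses on something with over 40 N, if the wrist force passes 120 N, or if a joint passes its speed limit or range.

## Robot

A 6-joint arm with a two-finger parallel gripper is mounted at the origin on the work surface. World frame = base frame: x ahead of the robot, y to its left, z up, the work surface at z = 0. Lengths are in m, angles in rad, forces in N, time in s.
With the tool pointing down it reaches from about 0.25 to 0.775 m from the base axis. Payload 4 kg.
Tool frame: the origin (TCP) lies at the centre of the arm's flange, where the gripper is bolted on; the fingertips stand 199 mm ahead of it and the grasp point (between the pads) lies 180 mm ahead of it (robot.tcp_to_tips is the distance from the TCP to the fingertips, in m); z points along the fingers, y is the line along which they close (so a half turn about z gives the same grasp; the last joint's range is limited). The gripper opens to 94 mm and grips with 3 to 60 N. Pads are 16 mm wide; open, the fingers measure 119 mm over their backs; the gripper's body (75 mm by 177 mm) begins 78 mm behind the grasp point.
Start: joints at [1.008, 0.087, 1.371, -0, 1.684, -0.103], TCP at [0.244, 0.493, 0.405] pointing down, gripper open.
Joint ranges: [-3.1, 3.1], [-0.76, 2.03], [0.27, 2.55], [-1.08, 4.22], [0.17, 2.65], [-2.57, 2.57]. Speed limits (rad/s): [2.79, 2.79, 3.14, 3.14, 3.14, 3.14].

## Interface

Orientations are given as [roll, pitch, yaw] about the fixed x, y, z axes, in that order (R = Rz(yaw) Ry(pitch) Rx(roll)).
In Python, from bench import telemetry, snapshot, ticket, robot gives the robot as it stands.
- The arm moves only by the tool apply_moves, never from a script. Its argument "moves" is a list that holds one entry, the list of rows, each a list of 5 numbers: the shift along the tool's x, y, z in units of 50 mm (1.0 is 50 mm), then the turn about the tool's z in units of 10 degrees (1.0 is 10 degrees), then the closure, from 0 (fully open) to 1 (shut). A call has 1 to 10 rows; each row is the pose to reach, as a shift and turn from the pose commanded when the call began, along the tool's axes at that moment; what a row does not reach only later rows make up. A row lasts 1/8 s, in which the tool goes at most 62.5 mm and 10.7 degrees, less where a joint would pass 70% of its speed; a pose out of reach is approached as far as the arm can. A call with a gripper value outside its range is refused whole. The fingers move at their own pace and stop on an object; the grip force is fixed at half the most. Time passes only in rows, so rows that repeat a pose let the fingers close. It gives the time, the measured TCP pose, the force, the opening and the grip force at its end, in the units of the state.
- telemetry.get_obs(): the state, without advancing time (a new reading comes with each control period).
- snapshot(name): name is "scene" or "top" or "wrist"; returns a dict with "image" (400x640x3 uint8, red, green, blue), "fovy" (degrees; the focal length in pixels is half the picture's height over the tangent of half this angle, whatever the lens; pixels are square), "cx", "cy" (the principal point, pixels), "R" (3x3) and "t" (3): a world point X has camera coordinates R X + t. Camera axes: x right, y down, z forward; pixel columns grow to the right and rows downward; lengths in m; the calibration is good to about 2 mm. The wrist camera is an equidistant fisheye: a pixel r from the principal point sees the ray r / f radians off the axis. A picture is of the moment at which its call begins. There is no depth.
- ticket.close_job(): hands the job in; it is judged then, once.
The state is a dict: "time": time; "joint_positions": joint angles; "qvel": joint speeds; "joint_torque": joint torques, N m; "tool_pos": TCP position; "ee_rot": TCP orientation; "wrist_force": force on the tool from outside, world axes, zero at the start; "wrist_torque": the same for the moment, N m; "width": finger opening in m; "finger_force": force on a finger pad.
Only numpy, scipy, OpenCV 4.12 (cv2) and the standard library are available. Lean on these libraries where they do the work, as an engineer would, in place of code of your own. Each camera call takes 0.05 s, during which the arm holds its last target. There are 200 camera calls.

## Working session

There is one attempt and no reset: what is moved stays moved. The work goes in short steps, Python scripts to look and compute and a tool call to move; the robot and the scene stay as the last step left them, time stands still between calls to the robot, and variables do not carry over. Pictures are saved under pics/ and viewed, at most 10 in all, crops included, and the job is handed in when it is done.

Besides the shell and the picture viewer there is one more tool, called after "Call:" in YAML: its name, and indented under it one key for each argument. apply_moves: Moves the arm, as the interface text tells. Its arguments: {"type":"object","properties":{"moves":{"type":"array","items":{"type":"array","items":{"type":"array","items":{"type":"number"}}}}},"required":["moves"]}

```bash
mkdir -p pics; ls; cat > h.py <<'E'
import numpy as np, cv2
from bench import telemetry, snapshot, ticket, robot
def save(s,n): cv2.imwrite('pics/%s.png'%n, s['image'][:,:,::-1])
def px2w(s,uv,z):
    f=200/np.tan(np.radians(s['fovy'])/2); R=np.array(s['R']);t=np.array(s['t'])
    uv=np.atleast_2d(uv).astype(float)
    d=np.c_[(uv[:,0]-s['cx'])/f,(uv[:,1]-s['cy'])/f,np.ones(len(uv))]@R
    c=-R.T@t
    return c+d*((z-c[2])/d[:,2])[:,None]
E
python3 - <<'E'
from h import *
for n in ['scene','top']:
    s=snapshot(n); save(s,n); R=np.array(s['R']); print(n,s['fovy'],(-R.T@np.array(s['t'])).round(3),R[2].round(2))
o=telemetry.get_obs(); print(o['time'],o['tool_pos'],o['ee_rot'])
E
```

```text
pics
scene 56.463448872845795 [0.953 0.387 0.813] [-0.34 -0.42 -0.84]
top 55.858461597359714 [0.572 0.024 0.99 ] [ 0.08  0.01 -1.  ]
0.1 [0.24401272 0.49279375 0.40363519] [-3.13962969e+00 -1.94441434e-04  2.68181930e+00]
```

View pics/top.png

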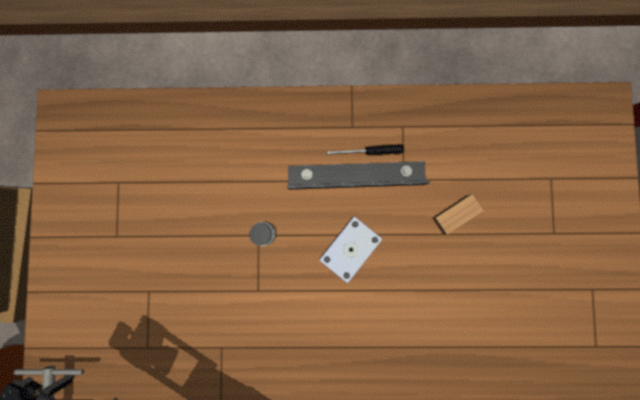

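View pics/scene.png

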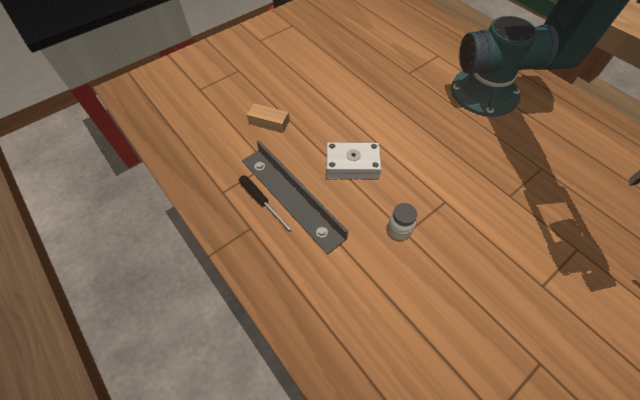

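The top view shows the block at about (351,249), the fence's near edge along row 187 from column 289 to 427, the jar at (262,233), the offcut at (458,214) and the screwdriver at (365,150). The scene view agrees. Next I measure them.

```bash
cat >> h.py <<'E'
def block(s=None):
    s=s or snapshot('top'); im=s['image']; hsv=cv2.cvtColor(im,cv2.COLOR_RGB2HSV)
    m=((hsv[:,:,1]<50)&(hsv[:,:,2]>150)).astype(np.uint8); m[:185]=0;m[330:]=0;m[:,:285]=0;m[:,:][:,430:]=0
    m=cv2.morphologyEx(m,cv2.MORPH_CLOSE,np.ones((7,7)))
    c=max(cv2.findContours(m,0,cv2.CHAIN_APPROX_NONE)[0],key=cv2.contourArea)
    w=px2w(s,c[:,0,:],.045)[:,:2]
    (cx,cy),(a,b),an=cv2.minAreaRect((w*1000).astype(np.float32))
    # direction of long axis
    th=an if a>b else an+90
    return np.array([cx,cy])/1000,(a,b),(th+90)%180-90
E
python3 - <<'E'
from h import *
s=snapshot('top'); print('block',block(s))
im=s['image']; hsv=cv2.cvtColor(im,cv2.COLOR_RGB2HSV)
# fence near edge: per column, last dark row
g=im.astype(int).max(2); 
pts=[]
for u in range(296,422,3):
    col=g[165:200,u]; sat=hsv[165:200,u,1]
    d=im[165:200,u,0].astype(int); k=np.where(np.abs(np.diff(d))>15)[0]
    pts.append((u,165+k.max()+.5 if len(k) else -1))
print([p[1] for p in pts]); print(im[178:196,350].tolist())
print('ends top', px2w(s,[(289,188),(427,183),(288,166),(425,162)],.045).round(3).tolist())
print('jar',px2w(s,(262,233),.085).round(3),'offcut',px2w(s,[(434,217),(470,195),(483,210),(446,233)],.038).round(3).tolist())
E
```

```text
block (array([ 0.51175021, -0.04694449]), (90.16840362548828, 140.81802368164062), -39.322837829589844)
[np.float64(190.5), np.float64(189.5), np.float64(189.5), np.float64(189.5), np.float64(189.5), np.float64(189.5), np.float64(189.5), np.float64(189.5), np.float64(189.5), np.float64(189.5), np.float64(189.5), np.float64(188.5), np.float64(188.5), np.float64(188.5), np.float64(188.5), np.float64(188.5), np.float64(188.5), np.float64(188.5), np.float64(188.5), np.float64(188.5), np.float64(188.5), np.float64(188.5), np.float64(187.5), np.float64(187.5), np.float64(187.5), np.float64(187.5), np.float64(187.5), np.float64(187.5), np.float64(187.5), np.float64(186.5), np.float64(186.5), np.float64(186.5), np.float64(186.5), np.float64(186.5), np.float64(186.5), np.float64(186.5), np.float64(186.5), np.float64(186.5), np.float64(185.5), np.float64(185.5), np.float64(186.5), np.float64(185.5)]
[[84, 83, 82], [91, 92, 92], [84, 86, 85], [85, 86, 82], [82, 84, 80], [88, 86, 88], [99, 98, 96], [93, 93, 91], [79, 74, 67], [103, 77, 55], [143, 102, 67], [166, 118, 76], [169, 121, 78], [162, 114, 71], [166, 116, 74], [165, 117, 76], [160, 109, 69], [162, 115, 72]]
ends top [[0.666, 0.106, 0.045], [0.676, -0.24, 0.045], [0.722, 0.108, 0.045], [0.729, -0.237, 0.045]]
jar [[0.554 0.167 0.085]] offcut [[0.591, -0.257, 0.038], [0.645, -0.349, 0.038], [0.607, -0.38, 0.038], [0.551, -0.286, 0.038]]
```

```bash
python3 - <<'E'
from h import *
s=snapshot('top'); c=s['image'][150:300,240:500,::-1]
cv2.imwrite('pics/crop.png',cv2.resize(c,None,fx=3,fy=3,interpolation=cv2.INTER_CUBIC))
E
```

```text
(no output)
```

View pics/crop.png

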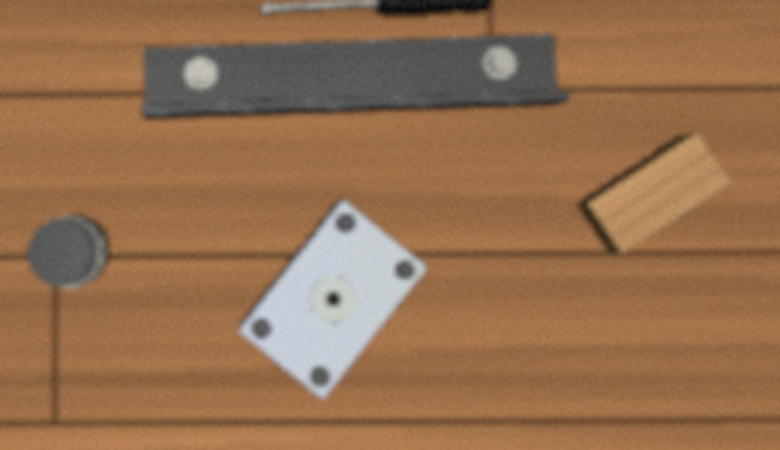

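The crop confirms the layout: the fence foot edge runs from (145,117) to (567,101) in the crop. The block's long axis must turn about 50° clockwise as seen from above. I'll push the upper-left long face at its top end, then the lower-right face at its bottom end, alternating.

```bash
cat >> h.py <<'E'
def plan(wps):
    """wps: (x,y,z,yaw_deg,close) world -> rows in tool units from the present pose (tool down)"""
    o=telemetry.get_obs(); p=o['tool_pos']; y=o['ee_rot'][2]
    tx=np.array([np.cos(y),np.sin(y),0]); ty=np.array([np.sin(y),-np.cos(y),0])
    for w in wps:
        d=np.array(w[:3])-p; dy=(w[3]-np.degrees(y)+180)%360-180
        print([round(float(v),2) for v in (d@tx/.05,d@ty/.05,-d[2]/.05,-dy/10,w[4])])
def corners(c,th):
    u=np.array([np.cos(np.radians(th)),np.sin(np.radians(th))]); n=np.array([-u[1],u[0]])
    return u,n
E
python3 - <<'E'
from h import *
s=snapshot('top'); im=s['image'].astype(float)[:,:,0]
P=[]
for u in range(294,424,3):
    col=im[180:197,u-1:u+2].mean(1); lv=115.
    k=[i for i in range(len(col)-1) if col[i]<lv<=col[i+1]][-1]
    P.append((u,180+k+(lv-col[k])/(col[k+1]-col[k])))
w=px2w(s,P,0.)[:,:2]
vx,vy,x0,y0=cv2.fitLine(w.astype(np.float32),cv2.DIST_HUBER,0,.01,.01).ravel()
print('fence dir deg',np.degrees(np.arctan2(vy,vx)),'pt',x0,y0,'x at y=-.047',x0+(-.047-y0)*vx/vy)
plan([(.604,-.026,.34,181.7,1),(.604,-.026,.212,181.7,1)])
E
```

```text
fence dir deg -88.628555 pt 0.67157006 -0.073049724 x at y=-.047 0.6709464
[-11.06, -6.1, 1.28, -2.8, 1.0]
[-11.06, -6.1, 3.84, -2.8, 1.0]
```

Call:
apply_moves:
  moves:
    - [[-11.06, -6.1, 0.8, -2.8, 1], [-11.06, -6.1, 0.8, -2.8, 1], [-11.06, -6.1, 0.8, -2.8, 1], [-11.06, -6.1, 0.8, -2.8, 1], [-11.06, -6.1, 0.8, -2.8, 1], [-11.06, -6.1, 0.8, -2.8, 1], [-11.06, -6.1, 0.8, -2.8, 1], [-11.06, -6.1, 0.8, -2.8, 1], [-11.06, -6.1, 0.8, -2.8, 1], [-11.06, -6.1, 0.8, -2.8, 1]]

```text
time: 1.5
tool_pos: [0.5945, -0.0124, 0.3657]
ee_rot: [3.141, 0.0, -3.113]
wrist_force: [-0.1, -0.9, -0.2]
width: 0.0007
finger_force: 0.0
```

Call:
apply_moves:
  moves:
    - [[0, 0, 0, 0, 1], [0, 0, 0, 0, 1]]

```text
time: 1.75
tool_pos: [0.5935, -0.0104, 0.3654]
ee_rot: [3.141, -0.001, -3.113]
wrist_force: [-0.7, -0.7, -0.7]
width: 0.0004
finger_force: 0.0
```

```bash
python3 - <<'E'
from h import *
plan([(.604,-.026,.212,181.4,1)])
n=np.array([.633,.774])
a=np.array([.604,-.026]); plan([(*(a-n*d),.212,181.4,1) for d in (.01,.02,.03,.04)])
o=telemetry.get_obs();print(o['time'],o['tool_pos'],o['ee_rot'],o['joint_positions'])
E
```

```text
[-0.2, -0.32, 3.07, 0.02, 1.0]
[-0.07, -0.47, 3.07, 0.02, 1.0]
[0.06, -0.62, 3.07, 0.02, 1.0]
[0.19, -0.77, 3.07, 0.02, 1.0]
[0.32, -0.92, 3.07, 0.02, 1.0]
1.75 [ 0.59353843 -0.0103997   0.36543613] [ 3.14068956e+00 -1.10579144e-03 -3.11314441e+00] [-1.13199572e-01  1.94964914e-01  1.32707688e+00  7.38862509e-04
  1.62077306e+00 -1.71240719e+00]
```

Call:
apply_moves:
  moves:
    - [[-0.2, -0.32, 2.0, 0.02, 1], [-0.2, -0.32, 3.07, 0.02, 1], [-0.2, -0.32, 3.07, 0.02, 1], [-0.07, -0.47, 3.07, 0.02, 1], [0.0, -0.55, 3.07, 0.02, 1], [0.06, -0.62, 3.07, 0.02, 1], [0.12, -0.7, 3.07, 0.02, 1], [0.18, -0.77, 3.07, 0.02, 1], [0.24, -0.84, 3.07, 0.02, 1], [0.24, -0.84, 3.07, 0.02, 1]]

```text
time: 3.0
tool_pos: [0.5837, -0.0532, 0.2143]
ee_rot: [-3.141, 0.005, -3.117]
wrist_force: [4.0, 1.0, 2.2]
width: 0.0003
finger_force: 2.2
```

```bash
python3 - <<'E'
from h import *
s=snapshot('top'); save(s,'p1'); print(block(s)); o=telemetry.get_obs();print(o['time'],o['tool_pos'])
cv2.imwrite('pics/p1c.png',cv2.resize(s['image'][150:300,240:500,::-1],None,fx=2.5,fy=2.5))
E
```

```text
(array([ 0.49658145, -0.07426111]), (106.724853515625, 66.58894348144531), 78.4916000366211)
3.05 [ 0.58363416 -0.05306634  0.21392499]
```

View pics/p1c.png

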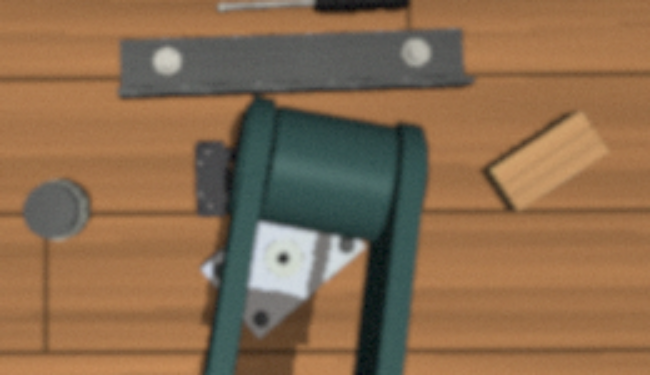

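The arm hides the block from above, and the block has clearly started turning. I'll retreat to the side and measure there.

Call:
apply_moves:
  moves:
    - [[-0.4, 0.5, 0, 0, 1], [-0.4, 0.5, -1.2, 0, 1], [-0.4, 0.5, -2.2, 0, 1], [3.3, 5.1, -2.2, 0, 1], [3.3, 5.1, -2.2, 0, 1], [3.3, 5.1, -2.2, 0, 1], [3.3, 5.1, -2.2, 0, 1], [3.3, 5.1, -2.2, 0, 1], [3.3, 5.1, -2.2, 0, 1]]

```text
time: 4.18
tool_pos: [0.409, 0.199, 0.3212]
ee_rot: [-3.139, -0.004, -3.112]
wrist_force: [0.4, -0.8, -0.3]
width: 0.0005
finger_force: 0.0
```

```bash
cat >> h.py <<'E'
def contact(c,th,s,side,gap):
    """TCP xy (closed fingers) at s along long axis, side +-1 along n, gap from touching"""
    u,n=corners(c,th); h=.0125*abs(n[1])+.008*abs(n[0])
    return c+s*u+side*n*(.045+h+gap)
E
python3 - <<'E'
from h import *
s=snapshot('top'); save(s,'p2'); c,wh,th=block(s); print(c,wh,th); o=telemetry.get_obs();print(o['time'],o['tool_pos'])
P=[contact(c,th,-.058,-1,g) for g in (.015,.0,-.012,-.024,-.03)]
print(np.round(P,3).tolist()); plan([(*P[0],.32,181.4,1)]+[(*p,.212,181.4,1) for p in P])
E
```

```text
[ 0.50319077 -0.05235478] (90.42986297607422, 141.79592895507812) -50.20899200439453
4.225 [0.41017519 0.19812196 0.3213939 ]
[[0.409, -0.055], [0.421, -0.046], [0.43, -0.038], [0.439, -0.03], [0.444, -0.026]]
[0.16, -5.06, 0.03, 0.02, 1.0]
[0.16, -5.06, 2.19, 0.02, 1.0]
[-0.07, -4.88, 2.19, 0.02, 1.0]
[-0.26, -4.73, 2.19, 0.02, 1.0]
[-0.45, -4.58, 2.19, 0.02, 1.0]
[-0.54, -4.51, 2.19, 0.02, 1.0]
```

Call:
apply_moves:
  moves:
    - [[0.16, -5.06, 0, 0.02, 1], [0.16, -5.06, 0, 0.02, 1], [0.16, -5.06, 0, 0.02, 1], [0.16, -5.06, 0, 0.02, 1], [0.16, -5.06, 0, 0.02, 1], [0.16, -5.06, 1.1, 0.02, 1], [0.16, -5.06, 2.19, 0.02, 1], [0.16, -5.06, 2.19, 0.02, 1]]

```text
time: 5.22
tool_pos: [0.4075, -0.0545, 0.2084]
ee_rot: [3.138, -0.012, -3.12]
wrist_force: [-0.7, -0.0, -0.5]
width: 0.0004
finger_force: 0.0
```

Call:
apply_moves:
  moves:
    - [[-0.23, 0.18, 0, 0, 1], [-0.32, 0.25, 0, 0, 1], [-0.41, 0.32, 0, 0, 1], [-0.5, 0.39, 0, 0, 1], [-0.59, 0.46, 0, 0, 1], [-0.68, 0.53, 0, 0, 1], [-0.72, 0.56, 0, 0, 1], [-0.72, 0.56, 0, 0, 1], [-0.3, 0.2, 0, 0, 1], [0, 0, -1, 0, 1]]

```text
time: 6.48
tool_pos: [0.4085, -0.0552, 0.26]
ee_rot: [3.139, -0.006, -3.12]
wrist_force: [0.8, 0.1, 0.6]
width: 0.0004
finger_force: 0.0
```

Call:
apply_moves:
  moves:
    - [[0, 0, -1.2, 0, 1], [0, 5, -1.2, 0, 1], [0, 5, -1.2, 0, 1], [0, 5, -1.2, 0, 1], [0, 5, -1.2, 0, 1], [0, 5, -1.2, 0, 1]]

```text
time: 7.22
tool_pos: [0.4041, 0.1987, 0.3235]
ee_rot: [3.139, 0.003, -3.112]
wrist_force: [-0.3, -0.2, 0.5]
width: 0.0002
finger_force: 0.0
```

```bash
python3 - <<'E'
from h import *
s=snapshot('top'); save(s,'p3'); c,wh,th=block(s); print(c,wh,th); o=telemetry.get_obs();print(o['time'],o['tool_pos'])
P=[contact(c,th,.058,1,g) for g in (.015,.0,-.02,-.03)]
print(np.round(P,3).tolist()); plan([(P[0][0],.2,.32,181.4,1)]+[(*P[0],.32,181.4,1)]+[(*p,.212,181.4,1) for p in P])
E
```

```text
[ 0.51926733 -0.04797488] (90.30850219726562, 140.78909301757812) -64.33507537841797
7.275 [0.40439149 0.19672216 0.32328762]
[[0.61, -0.069], [0.596, -0.075], [0.578, -0.084], [0.569, -0.088]]
[-4.11, -0.04, 0.07, 0.01, 1.0]
[-3.97, -5.42, 0.07, 0.01, 1.0]
[-3.97, -5.42, 2.23, 0.01, 1.0]
[-3.69, -5.54, 2.23, 0.01, 1.0]
[-3.33, -5.7, 2.23, 0.01, 1.0]
[-3.14, -5.79, 2.23, 0.01, 1.0]
```

Call:
apply_moves:
  moves:
    - [[-3.97, -5.42, 0, 0, 1], [-3.97, -5.42, 0, 0, 1], [-3.97, -5.42, 0, 0, 1], [-3.97, -5.42, 0, 0, 1], [-3.97, -5.42, 0, 0, 1], [-3.97, -5.42, 0, 0, 1], [-3.97, -5.42, 0, 0, 1], [-3.97, -5.42, 1.2, 0, 1], [-3.97, -5.42, 2.2, 0, 1], [-3.97, -5.42, 2.2, 0, 1]]

```text
time: 8.52
tool_pos: [0.606, -0.0711, 0.2082]
ee_rot: [3.139, -0.01, -3.12]
wrist_force: [-1.2, 0.3, 1.2]
width: 0.0007
finger_force: 0.0
```

Call:
apply_moves:
  moves:
    - [[0.28, -0.12, 0, 0, 1], [0.37, -0.16, 0, 0, 1], [0.46, -0.2, 0, 0, 1], [0.55, -0.24, 0, 0, 1], [0.64, -0.28, 0, 0, 1], [0.73, -0.32, 0, 0, 1], [0.8, -0.35, 0, 0, 1], [0.8, -0.35, 0, 0, 1], [0.2, 0, 0, 0, 1], [0, 0, -1, 0, 1]]

```text
time: 9.78
tool_pos: [0.6067, -0.0704, 0.2554]
ee_rot: [3.137, -0.019, -3.119]
wrist_force: [0.7, -0.1, 0.4]
width: 0.0001
finger_force: 0.0
```

Call:
apply_moves:
  moves:
    - [[0, 0, -1.2, 0, 1], [4, 5.4, -1.2, 0, 1], [4, 5.4, -1.2, 0, 1], [4, 5.4, -1.2, 0, 1], [4, 5.4, -1.2, 0, 1], [4, 5.4, -1.2, 0, 1], [4, 5.4, -1.2, 0, 1], [4, 5.4, -1.2, 0, 1]]

```text
time: 10.78
tool_pos: [0.401, 0.1944, 0.321]
ee_rot: [-3.139, -0.006, -3.116]
wrist_force: [0.0, -0.5, -0.2]
width: 0.0005
finger_force: 0.0
```

```bash
python3 - <<'E'
from h import *
s=snapshot('top'); save(s,'p4'); c,wh,th=block(s); print(c,wh,th); o=telemetry.get_obs();print(o['time'],o['tool_pos'])
P=[contact(c,th,-.058,-1,g) for g in (.015,.0,-.01,-.02)]
print(np.round(P,3).tolist()); plan([(*P[0],.32,181.4,1)]+[(*p,.212,181.4,1) for p in P])
E
```

```text
[ 0.50407529 -0.04890345] (90.37588500976562, 140.584716796875) -80.92201709747314
10.825 [0.40192382 0.19366014 0.32131392]
[[0.426, -0.003], [0.441, -0.0], [0.451, 0.001], [0.46, 0.003]]
[-0.39, -3.94, 0.03, -0.0, 1.0]
[-0.39, -3.94, 2.19, -0.0, 1.0]
[-0.68, -3.9, 2.19, -0.0, 1.0]
[-0.88, -3.87, 2.19, -0.0, 1.0]
[-1.08, -3.84, 2.19, -0.0, 1.0]
```

Call:
apply_moves:
  moves:
    - [[-0.39, -3.94, 0, 0, 1], [-0.39, -3.94, 0, 0, 1], [-0.39, -3.94, 0, 0, 1], [-0.39, -3.94, 0, 0, 1], [-0.39, -3.94, 0, 0, 1], [-0.39, -3.94, 1.1, 0, 1], [-0.39, -3.94, 2.15, 0, 1], [-0.39, -3.94, 2.15, 0, 1]]

```text
time: 11.82
tool_pos: [0.4244, -0.0013, 0.2112]
ee_rot: [3.139, -0.011, -3.118]
wrist_force: [-1.0, 0.3, 0.5]
width: 0.0002
finger_force: 0.0
```

Call:
apply_moves:
  moves:
    - [[-0.28, 0.04, 0, 0, 1], [-0.37, 0.05, 0, 0, 1], [-0.46, 0.06, 0, 0, 1], [-0.54, 0.07, 0, 0, 1], [-0.6, 0.08, 0, 0, 1], [-0.6, 0.08, 0, 0, 1], [0, 0, 0, 0, 1], [0, 0, -1, 0, 1], [0, 0, -2, 0, 1]]

```text
time: 12.95
tool_pos: [0.4265, -0.0031, 0.3156]
ee_rot: [-3.141, 0.001, -3.12]
wrist_force: [0.9, 0.0, -0.2]
width: 0.0003
finger_force: 0.0
```

Call:
apply_moves:
  moves:
    - [[0, 0, -0.2, 0, 1], [0, 4, -0.2, 0, 1], [0, 4, -0.2, 0, 1], [0, 4, -0.2, 0, 1], [0, 4, -0.2, 0, 1], [0, 4, -0.2, 0, 1]]

```text
time: 13.7
tool_pos: [0.4224, 0.1974, 0.3244]
ee_rot: [-3.141, -0.001, -3.118]
wrist_force: [-0.2, -1.1, -0.4]
width: 0.0005
finger_force: 0.0
```

```bash
python3 - <<'E'
from h import *
s=snapshot('top'); save(s,'p5'); c,wh,th=block(s); print(c,wh,th); o=telemetry.get_obs();print(o['time'],o['tool_pos'],o['joint_positions'][5])
# final push: open fingers, both on near long side, normal to the fence
d=np.array([np.cos(np.radians(1.37)),np.sin(np.radians(1.37))])
gap=(np.array([.6709,-.047])-c)@d-.045; print('gap to fence',gap)
P=[c-d*(.045+.010+g) for g in (.03,.0)]+[c+d*(gap-.055)]
print(np.round(P,4).tolist()); plan([(*P[0],.32,181.37,0)]+[(*p,.212,181.37,0) for p in P])
E
```

```text
[ 0.51240594 -0.05005128] (91.73344421386719, 140.33804321289062) -88.87408947944641
13.75 [0.42254009 0.1965932  0.32457426] -1.2785883753337461
gap to fence 0.11352170127276602
[[0.4274, -0.0521], [0.4574, -0.0514], [0.5709, -0.0487]]
[0.01, -4.97, 0.09, -0.01, 0.0]
[0.01, -4.97, 2.25, -0.01, 0.0]
[-0.59, -4.97, 2.25, -0.01, 0.0]
[-2.86, -4.97, 2.25, -0.01, 0.0]
```

The block is now square to the fence within about 0.3°, and its centre is 3 mm from where it began. Next is the two-finger push to the fence.

Call:
apply_moves:
  moves:
    - [[0, -4.97, 0, 0, 0], [0, -4.97, 0, 0, 0], [0, -4.97, 0, 0, 0], [0, -4.97, 0, 0, 0], [0, -4.97, 0, 0, 0], [0.1, -4.97, 0, 0, 0], [0.1, -4.97, 1.1, 0, 0], [0.1, -4.97, 2.2, 0, 0], [0.1, -4.97, 2.2, 0, 0], [0.1, -4.97, 2.2, 0, 0]]

```text
time: 15.0
tool_pos: [0.4235, -0.0508, 0.2172]
ee_rot: [-3.141, 0.003, -3.118]
wrist_force: [0.3, -0.2, 0.6]
width: 0.0935
finger_force: 0.0
```

```bash
python3 - <<'E'
from h import *
o=telemetry.get_obs();print(o['time'],o['tool_pos'],o['ee_rot'],o['width']); plan([(.4574,-.0514,.214,181.37,0),(.5709,-.0487,.214,181.37,0)])
E
```

```text
15.0 [ 0.42350813 -0.05083886  0.21719258] [-3.14097877e+00  2.56953836e-03 -3.11803486e+00] 0.09351015560741353
[-0.68, -0.03, 0.06, -0.0, 0.0]
[-2.95, -0.03, 0.06, -0.0, 0.0]
```

Call:
apply_moves:
  moves:
    - [[-0.4, 0, 0.05, 0, 0], [-0.6, 0, 0.05, 0, 0], [-0.75, 0, 0.05, 0, 0], [-0.95, 0, 0.05, 0, 0], [-1.15, 0, 0.05, 0, 0], [-1.35, 0, 0.05, 0, 0], [-1.55, 0, 0.05, 0, 0], [-1.75, 0, 0.05, 0, 0], [-1.95, 0, 0.05, 0, 0], [-2.0, 0, 0.05, 0, 0]]

```text
time: 16.25
tool_pos: [0.5223, -0.0492, 0.2137]
ee_rot: [-3.141, -0.004, -3.119]
wrist_force: [-7.5, -0.9, 5.1]
width: 0.0942
finger_force: 3.7
```

Call:
apply_moves:
  moves:
    - [[-0.1, 0, 0, 0, 0], [-0.2, 0, 0, 0, 0], [-0.3, 0, 0, 0, 0], [-0.4, 0, 0, 0, 0], [-0.5, 0, 0, 0, 0], [-0.6, 0, 0, 0, 0], [-0.7, 0, 0, 0, 0], [-0.75, 0, 0, 0, 0], [-0.8, 0, 0, 0, 0], [-0.8, 0, 0, 0, 0]]

```text
time: 17.5
tool_pos: [0.562, -0.0483, 0.2135]
ee_rot: [3.142, -0.003, -3.12]
wrist_force: [-4.8, -0.1, 4.0]
width: 0.0942
finger_force: 2.7
```

```bash
python3 - <<'E'
from h import *
o=telemetry.get_obs();print(o['time'],o['tool_pos'],o['ee_rot'],o['wrist_force'])
s=snapshot('scene'); cv2.imwrite('pics/s6.png',cv2.resize(s['image'][80:280,180:460,::-1],None,fx=2.8,fy=2.8,interpolation=cv2.INTER_CUBIC))
E
```

```text
17.5 [ 0.56202137 -0.04833433  0.21351129] [ 3.14156986e+00 -3.08648662e-03 -3.11950195e+00] [-4.78940486 -0.05693916  4.04810438]
```

View pics/s6.png

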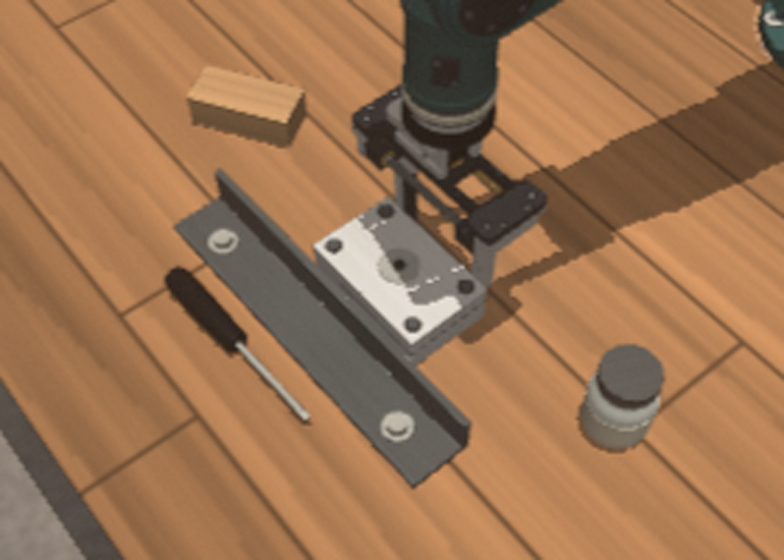

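The view shows the two fingers on the block's back side and its front long side nearly at the fence, from about (320,250) to (415,360). The force of about 5 N is still only sliding friction. I'll go on in small steps.

Call:
apply_moves:
  moves:
    - [[-0.04, 0, 0, 0, 0], [-0.07, 0, 0, 0, 0], [-0.1, 0, 0, 0, 0], [-0.13, 0, 0, 0, 0], [-0.16, 0, 0, 0, 0]]

```text
time: 18.18
tool_pos: [0.5697, -0.0482, 0.2135]
ee_rot: [3.142, -0.004, -3.119]
wrist_force: [-6.3, -0.6, 4.1]
width: 0.094
finger_force: 3.4
```

Call:
apply_moves:
  moves:
    - [[-0.02, 0, 0, 0, 0], [-0.04, 0, 0, 0, 0], [-0.05, 0, 0, 0, 0]]

```text
time: 18.55
tool_pos: [0.5722, -0.0481, 0.2135]
ee_rot: [-3.142, -0.004, -3.119]
wrist_force: [-7.3, -0.3, 5.2]
width: 0.0937
finger_force: 3.4
```

Call:
apply_moves:
  moves:
    - [[-0.03, 0, 0, 0, 0], [-0.05, 0, 0, 0, 0]]

```text
time: 18.8
tool_pos: [0.5736, -0.0481, 0.2135]
ee_rot: [3.142, -0.009, -3.119]
wrist_force: [-13.1, -0.4, 9.1]
width: 0.0937
finger_force: 6.7
```

Call:
apply_moves:
  moves:
    - [[-0.02, 0, 0, 0, 0], [-0.04, 0, 0, 0, 0]]

```text
time: 19.05
tool_pos: [0.5745, -0.0481, 0.2135]
ee_rot: [3.142, -0.014, -3.119]
wrist_force: [-18.9, -1.4, 11.6]
width: 0.0943
finger_force: 9.3
```

```bash
python3 - <<'E'
from h import *
o=telemetry.get_obs();print(o['time'],o['tool_pos'],o['ee_rot'],o['wrist_force'])
s=snapshot('scene'); cv2.imwrite('pics/s7.png',cv2.resize(s['image'][140:240,270:370,::-1],None,fx=6,fy=6,interpolation=cv2.INTER_CUBIC))
E
```

```text
19.05 [ 0.57451852 -0.04808983  0.21352265] [ 3.14155267 -0.01366426 -3.11906377] [-18.91048463  -1.39876814  11.59236855]
```

View pics/s7.png

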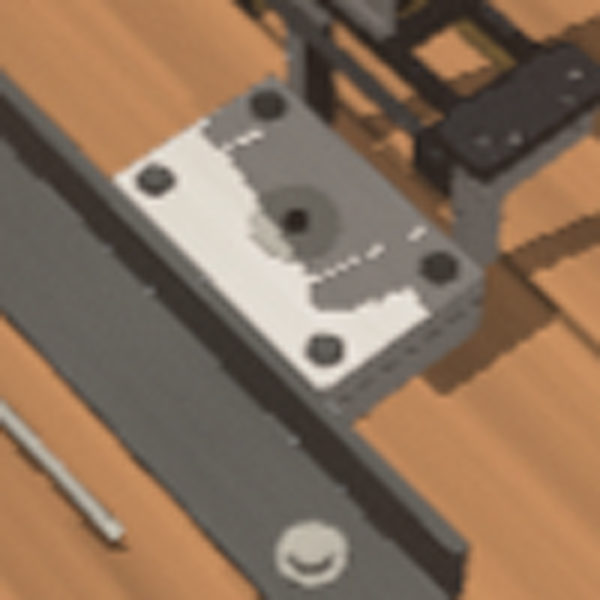

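The block sits against the fence along its whole front side, with no bench visible between them, and the force has risen from 7 N to 19 N. One last gentle nudge, then I back off.

Call:
apply_moves:
  moves:
    - [[-0.03, 0, 0, 0, 0], [-0.03, 0, 0, 0, 0]]

```text
time: 19.35
tool_pos: [0.5752, -0.0481, 0.2136]
ee_rot: [-3.142, -0.017, -3.119]
wrist_force: [-21.0, -1.1, 15.9]
width: 0.0938
finger_force: 10.6
```

Call:
apply_moves:
  moves:
    - [[0.1, 0, 0, 0, 0], [0.3, 0, 0, 0, 0], [0.9, 0, 0, 0, 0], [0.9, 0, -1, 0, 0], [0.9, 0, -2.2, 0, 0], [3, 5, -2.2, 0, 0], [3, 5, -2.2, 0, 0], [3, 5, -2.2, 0, 0], [3, 5, -2.2, 0, 0], [3, 5, -2.2, 0, 0]]

```text
time: 20.6
tool_pos: [0.4221, 0.2012, 0.3235]
ee_rot: [3.14, 0.002, -3.116]
wrist_force: [0.6, -0.6, 0.4]
width: 0.0938
finger_force: 0.0
```

```bash
python3 - <<'E'
from h import *
s=snapshot('top'); c,wh,th=block(s); print(c,wh,th); d=np.array([np.cos(np.radians(1.37)),np.sin(np.radians(1.37))])
print('gap',(np.array([.6709,-.047])-c)@d-.045)
print(s['image'][180:192,345].tolist())
a=s['image'][150:300,240:500,::-1]; s2=snapshot('scene'); b=s2['image'][130:255,260:420,::-1]
a=cv2.resize(a,(600,346)); b=cv2.resize(b,(320,250)); cv2.imwrite('pics/f.png',np.vstack([a,np.hstack([b,np.zeros((250,280,3),np.uint8)])]))
E
```

```text
[ 0.62503503 -0.04751969] (90.4675521850586, 140.59202575683594) -88.42455625534058
gap 0.0008642802731536961
[[92, 92, 91], [94, 94, 94], [94, 95, 94], [94, 97, 93], [99, 100, 95], [109, 109, 108], [147, 151, 150], [187, 191, 193], [203, 214, 215], [209, 216, 220], [207, 216, 217], [209, 214, 219]]
```

View pics/f.png

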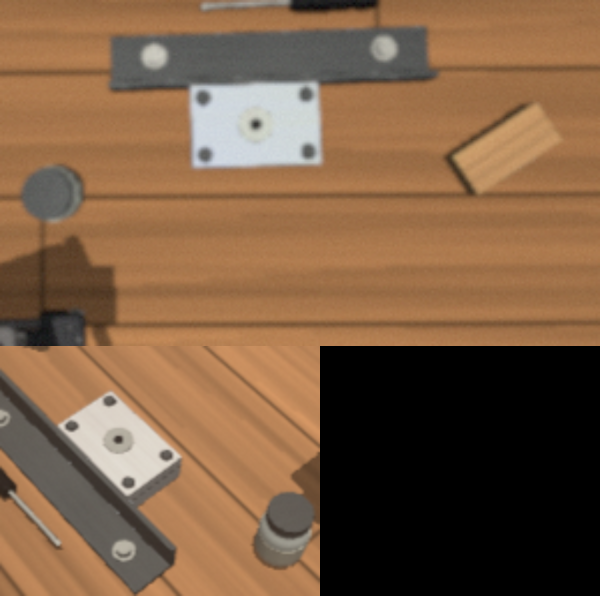

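The block lies flush against the fence: the measured gap is 0.9 mm, which is within the calibration error, and the angle agrees to 0.2°. The jar, offcut and screwdriver look where they were, and the arm is clear.

```bash
python3 -c "
from bench import ticket; print(ticket.close_job())"
```

```text
the job is handed in; nothing more can be done
None
```

The block was walked square with four alternating corner pushes (centre about 3 mm from its start), pushed flush to the fence, and the job was handed in at about 21 s with the arm clear; the judge's verdict was not shown.

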